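# Pack the carver's order into the presentation box

### The arm

A 6-joint arm with a two-finger parallel gripper is mounted at the origin on the work surface. World frame = base frame: x ahead of the robot, y to its left, z up, the work surface at z = 0. Lengths are in mm, angles in rad, forces in N, time in s.
With the tool pointing down it reaches from about 225 to 875 mm from the base axis. Payload 3.4 kg.
Tool frame: the origin (TCP) lies on the centre line of the jaws, within the pads' length; the fingertips stand 22 mm ahead of it and the grasp point (between the pads) lies 3 mm ahead of it; z points along the fingers, y is the line along which they close (so a half turn about z gives the same grasp; the last joint's range is limited). The gripper opens to 85 mm and grips with 20 to 120 N. Pads are 22 mm wide; open, the fingers measure 114 mm over their backs; the gripper's body (76 mm by 85 mm) begins 54 mm behind the grasp point. The pads swing forward as they close: fully open they stand 13 mm farther back than shut.
Start: joints at [-1.315, 0.276, 1.505, -0, 1.361, -0.121], TCP at [211.57, -534.695, 253.328] pointing down, gripper open.
Joint ranges: [-2.89, 2.89], [-0.75, 2.08], [0.22, 2.7], [-1.18, 4.32], [0.11, 2.71], [-2.7, 2.7]. Speed limits (rad/s): [2.57, 2.57, 3.14, 3.14, 3.14, 3.14].

### API

Orientations are given as a unit quaternion [w, x, y, z].
In Python, from cell import bot gives the robot as it stands.
- The arm moves only by the shell command python3 steer.py 'ROWS'. ROWS is a JSON list of rows, 1 to 5 of them, each of 7 numbers: dx, dy, dz in mm, then a rotation vector rx, ry, rz in rad, then the finger opening in mm; each row shifts and turns the commanded pose from where the row before left it, along the tool's axes as they then stand; what a row does not reach is not made up. A row lasts 1/8 s, in which the tool goes at most 62.5 mm and 0.188 rad, less where a joint would pass 70% of its speed; a pose out of reach is approached as far as the arm can. The fingers move at their own pace and stop on an object; the grip force is fixed at half the most. Time passes only in rows, so rows that do not move let the fingers close. It prints the time, the measured TCP pose, the force, the opening and the grip force at its end.
- bot.state(): the state, without advancing time (a new reading comes with each control period).
- bot.grab_frame(name): name is "scene" or "top" or "wrist"; returns the picture (480x640x3 uint8, blue, green, red); there is no depth.
- bot.camera_info(name): a dict with "mtx" (3x3 intrinsics, pixels), "extrinsics" (4x4, takes a point from camera to world coordinates); the wrist camera has in their place "T_tool_cam" (4x4, takes a point from camera to tool coordinates, whose origin is the TCP and whose axes are the flange's). Camera axes: x right, y down, z forward; pixel columns grow to the right and rows downward; lengths in mm; the calibration is good to about 2 mm. A picture is of the moment at which its call begins: read the wrist's pose just before it. camera_info takes no time and is no camera call.
- bot.job_done(): hands the job in; it is judged then, once.
The state is a dict: "time_s": time; "joint_pos": joint angles; "qd": joint speeds; "joint_torque": joint torques, N m; "tool_pos": TCP position; "ee_rot": TCP orientation; "ft_force": force on the tool from outside, world axes, zero at the start; "moment": the same for the moment, N m; "finger_gap": finger opening in mm; "grasp_force": force on a finger pad.
Only numpy, scipy, OpenCV 4.12 (cv2) and the standard library are available. Lean on these libraries where they do the work, as an engineer would, in place of code of your own. Each camera call takes 0.05 s, during which the arm holds its last target. There are 200 camera calls.

### The job

Pack the customer's order: set the four dark oiled carvings from the yellow board into the partitioned box, each upright in the middle of its own coloured liner: the gourd on red, the pagoda on white, the tortoise on green and the boat on blue. Set them down gently, do not drop them, and leave the pale unfinished gourd and tortoise standing where they are.

Things in the scene. Friction and masses are not known exactly. Their poses are not given: they have to be found in the camera images.
- gourd: Dark brown oiled wooden gourd: two round bulbs and a stem, 78 tall; lower bulb 46 in diameter (widest, grasp it from any side) at heights 19 to 27, upper bulb 34. Sizes in mm. Origin: centre of underside, z up. Starts on the yellow board (4 thick), carvings about 100 apart; 35 to 100 g.
- pagoda: Dark brown oiled wooden square pagoda, 66 tall: plinth 42 wide to height 8, walls 34, lower roof 44 square at heights 24 to 32 (grasp its straight edges, across x or y), upper roof 34 at 44 to 50, spire. Sizes in mm. Origin: centre of underside, z up. Starts on the yellow board (4 thick), carvings about 100 apart; 35 to 100 g.
- tortoise: Dark brown oiled wooden tortoise: round shell 46 in diameter, sides upright from height 9 to 26, top at 39; head along +x reaches 40 from the centre, tail along -x 31. Grasp the shell across y. Sizes in mm. Origin: centre of underside, z up. Starts on the yellow board (4 thick), carvings about 100 apart; 35 to 100 g.
- boat: Dark brown oiled wooden boat: hull 72 long along x, 30 wide along y, flat upright sides to height 24 (grasp across y); arched cabin 26 long, top at 37. Sizes in mm. Origin: centre of underside, z up. Starts on the yellow board (4 thick), carvings about 100 apart; 35 to 100 g.
- pale_gourd: Pale wooden gourd: two round bulbs and a stem, 78 tall; lower bulb 46 in diameter (widest, grasp it from any side) at heights 19 to 27, upper bulb 34. Sizes in mm. Origin: centre of underside, z up. Unfinished, not in the order; stands on the yellow board.
- pale_tortoise: Pale wooden tortoise: round shell 46 in diameter, sides upright from height 9 to 26, top at 39; head along +x reaches 40 from the centre, tail along -x 31. Grasp the shell across y. Sizes in mm. Origin: centre of underside, z up. Unfinished, not in the order; stands on the yellow board.
- liner_red: Red liner: flat fixed card 90 x 90 x 2 mm in one compartment of the box. Origin: centre of its underside; x, y run along the walls. The box: fixed pale wooden open tray 207 x 207, left or right, turned up to 0.35 rad; 2 x 2 compartments 96 wide inside, centres 101 apart, walls 5 thick, 9 above the liner's top, 16 above the table. Which colour is where varies.
- liner_white: White liner: flat fixed card 90 x 90 x 2 mm in one compartment of the box. Origin: centre of its underside; x, y run along the walls. The box: fixed pale wooden open tray 207 x 207, left or right, turned up to 0.35 rad; 2 x 2 compartments 96 wide inside, centres 101 apart, walls 5 thick, 9 above the liner's top, 16 above the table. Which colour is where varies.
- liner_green: Green liner: flat fixed card 90 x 90 x 2 mm in one compartment of the box. Origin: centre of its underside; x, y run along the walls. The box: fixed pale wooden open tray 207 x 207, left or right, turned up to 0.35 rad; 2 x 2 compartments 96 wide inside, centres 101 apart, walls 5 thick, 9 above the liner's top, 16 above the table. Which colour is where varies.
- liner_blue: Blue liner: flat fixed card 90 x 90 x 2 mm in one compartment of the box. Origin: centre of its underside; x, y run along the walls. The box: fixed pale wooden open tray 207 x 207, left or right, turned up to 0.35 rad; 2 x 2 compartments 96 wide inside, centres 101 apart, walls 5 thick, 9 above the liner's top, 16 above the table. Which colour is where varies.

How it is judged:
By the outcome, as a careful person would: the job done as asked, in the order asked, and still so for the second after the job is handed in, with the robot touching nothing.
It also fails if it takes over 96 s, if anything falls off the work surface, if the arm or the gripper's body presses on something with over 40 N, if the wrist force passes 120 N, or if a joint passes its speed limit or range.

## Working session

There is one attempt and no reset: what is moved stays moved. The work goes in short steps, Python scripts to look and compute and a shell command to move; the robot and the scene stay as the last step left them, time stands still between calls to the robot, and variables do not carry over. Pictures are saved under pics/ and viewed, at most 14 in all, crops included, and the job is handed in when it is done.

```bash
ls; mkdir -p pics
python3 - <<'E'
from cell import bot
import cv2,numpy as np
for n in ("top","scene"):
    im=bot.grab_frame(n); cv2.imwrite(f"pics/{n}0.png",im)
    print(n,bot.camera_info(n))
print(bot.camera_info("wrist")); print(bot.state())
E
```

```text
cell.py
pics
steer.py
top {'mtx': array([[437.5475853 ,   0.        , 319.89535823],
       [  0.        , 437.5475853 , 241.542788  ],
       [  0.        ,   0.        ,   1.        ]]), 'extrinsics': array([[-2.76465720e-02, -9.95245647e-01,  9.33904094e-02,
         4.31483876e+02],
       [-9.99476883e-01,  2.90902271e-02,  1.41322034e-02,
        -1.70634934e+01],
       [-1.67817622e-02, -9.29508483e-02, -9.95529262e-01,
         8.41274050e+02],
       [ 0.00000000e+00,  0.00000000e+00,  0.00000000e+00,
         1.00000000e+00]])}
scene {'mtx': array([[537.73709811,   0.        , 317.57257967],
       [  0.        , 537.73709811, 238.22303698],
       [  0.        ,   0.        ,   1.        ]]), 'extrinsics': array([[ 9.99918330e-02,  8.10087287e-01, -5.77719847e-01,
         1.08751000e+03],
       [ 9.94953409e-01, -7.65477210e-02,  6.48703342e-02,
        -8.90518748e+01],
       [ 8.32749533e-03, -5.81290835e-01, -8.13653254e-01,
         8.47019759e+02],
       [ 0.00000000e+00,  0.00000000e+00,  0.00000000e+00,
         1.00000000e+00]])}
{'mtx': array([[340.34441537, 
[... 493 characters left out ...]
me_s': 0.1, 'joint_pos': array([-1.31501353e+00,  2.76525861e-01,  1.50603836e+00, -1.40459880e-05,
        1.36069041e+00, -1.21005472e-01]), 'qd': array([-0.00129576, -0.00124247, -0.00406393, -0.0002231 , -0.00022448,
        0.0002771 ]), 'joint_torque': array([ 2.17767083e-03, -4.17698586e+01, -2.46403456e+01, -1.01145240e-04,
        5.70525895e-03,  3.70267614e-06]), 'tool_pos': array([ 211.4367017 , -534.232899  ,  252.51685685]), 'ee_rot': array([-8.28640893e-04,  9.82305636e-01,  1.87283066e-01, -6.28086383e-05]), 'ft_force': array([-0.55088809, -0.15729683, -0.19221042]), 'moment': array([-0.01072525,  0.01509531, -0.01093501]), 'grasp_force': 0.0, 'finger_gap': 85.29424956704526}
```

View pics/top0.png

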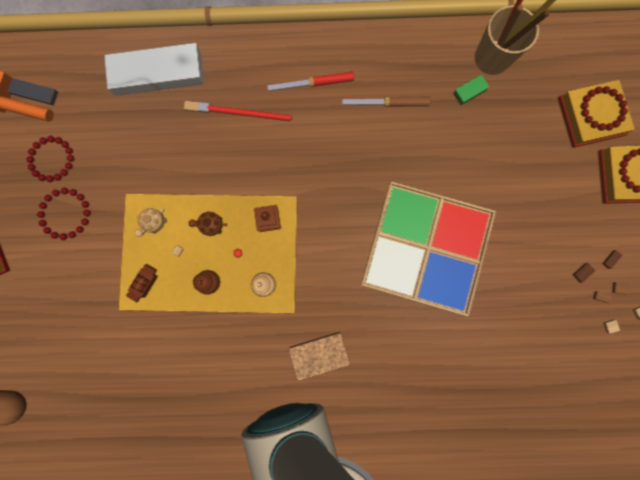

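View pics/scene0.png

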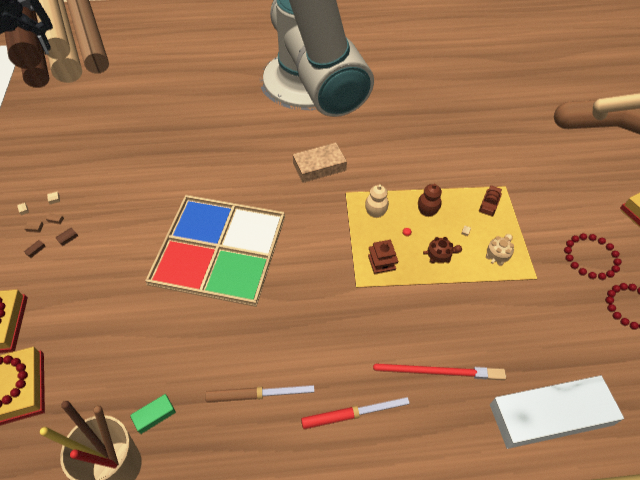

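Top view: tortoise (208,223), pagoda (267,217), boat (142,283) and gourd (206,282) are dark. The pale tortoise is at (150,220) and the pale gourd at (263,284). The box is at (430,250), with green top-left, red top-right, white bottom-left and blue bottom-right. The scene view agrees. Next I'll fit silhouettes in both views.

```bash
cat > h.py <<'E'
import cv2,numpy as np
from scipy.optimize import minimize
from cell import bot
def disc(r,z,x=0):
    a=np.linspace(0,2*np.pi,24,endpoint=False); return np.c_[x+r*np.cos(a),r*np.sin(a),0*a+z]
def box(lx,ly,z0,z1,x=0): return np.array([[x+i*lx/2,j*ly/2,z] for i in(-1,1) for j in(-1,1) for z in(z0,z1)])
V=np.vstack
M={'gourd':[V([disc(14,0),disc(23,19),disc(23,27),disc(13,44)]),V([disc(12,43),disc(17,54),disc(12,66)]),V([disc(4,66),disc(3,78)])],
'pagoda':[box(42,42,0,8),box(34,34,8,24),box(44,44,24,32),box(34,34,44,50),box(24,24,32,44),V([box(10,10,50,56),disc(2,66)])],
'tortoise':[V([disc(23,9),disc(23,26),disc(10,39)]),V([disc(7,14,33),disc(7,22,33),disc(7,18,20)]),V([disc(2,12,29),disc(5,12,-20),disc(1,14,-30)])],
'boat':[V([box(50,30,0,24),box(72,6,5,24)]),box(26,24,24,37)]}
def cams(names=("top","scene")):
    return {n:(bot.camera_info(n)["mtx"],np.linalg.inv(bot.camera_info(n)["extrinsics"])) for n in names}
def proj(P,K,E):
    p=(P@E[:3,:3].T+E[:3,3])@K.T; return p[:,:2]/p[:,2:]
def sil(name,x,y,yaw,z,K,E,s,off,shape):
    R=cv2.Rodrigues(np.array([0,0,yaw]))[0]; m=np.zeros(shape,np.uint8)
    for part in M[name]:
        q=(proj(part@R.T+[x,y,z],K,E)-off+.5)*s-.5
        cv2.fillConvexPoly(m,cv2.convexHull(np.round(q*16).astype(np.int32)),1,cv2.LINE_8,4)
    return m
def onplane(u,K,E,z):
    T=np.linalg.inv(E); d=T[:3,:3]@np.linalg.inv(K)@[u[0],u[1],1]; return T[:3,3]+d*(z-T[2,3])/d[2]
def fit(name,masks,C,p0,z,s=4,w=50):
    """masks: cam->full-size bool mask; fits x,y,yaw by least disagreement"""
    D={}
    for n,m in masks.items():
        c=np.round(proj(np.array([[p0[0],p0[1],z+20]]),*C[n])[0]).astype(int)-w//2
        sub=m[c[1]:c[1]+w,c[0]:c[0]+w].astype(np.float32)
        D[n]=(cv2.resize(sub,None,fx=s,fy=s,interpolation=cv2.INTER_LINEAR)>.5,c)
    def cost(p):
        return sum(np.sum((sil(name,p[0],p[1],p[2],z,*C[n],s,c,d.shape)>0)!=d)/max(d.sum(),1) for n,(d,c) in D.items())
    best=None
    for yaw in ([0] if name=='gourd' else np.arange(0,2*np.pi,.26) if name=='tortoise' else np.arange(0,np.pi,.26)):
        r=minimize(cost,[p0[0],p0[1],yaw],method='Nelder-Mead',options=dict(initial_simplex=np.array([[p0[0],p0[1],yaw],[p0[0]+6,p0[1],yaw],[p0[0],p0[1]+6,yaw],[p0[0],p0[1],yaw+.15]]),maxiter=90))
        if best is None or r.fun<best.fun: best=r
    return best.x,best.fun
E
cat > m.py <<'E'
from h import *
C=cams(); F={n:cv2.imread(f"pics/{n}0.png") for n in C}
H={n:cv2.cvtColor(f,cv2.COLOR_BGR2HSV) for n,f in F.items()}
dark={n:(h[...,2]<135)&(h[...,0]<17) for n,h in H.items()}
for n in C: dark[n]=cv2.medianBlur(dark[n].astype(np.uint8),3)
P0={'tortoise':(208,223),'pagoda':(267,217),'boat':(142,283),'gourd':(206,282)}
for k,u in P0.items():
    p=onplane(u,*C['top'],24)
    for sel in (("top",),("scene",),("top","scene")):
        print(k,sel,*[np.round(v,3) for v in fit(k,{n:dark[n] for n in sel},C,p[:2],4)])
cv2.imwrite("pics/dbg.png",V([np.hstack([cv2.resize(a,None,fx=4,fy=4) for a in (F[n][y:y+75,x:x+100],cv2.cvtColor(dark[n][y:y+75,x:x+100]*255,cv2.COLOR_GRAY2BGR))]) for n,x,y in(("top",190,200),("scene",365,205))]))
L={'red':((0,8),150),'green':((45,80),80),'blue':((100,130),80)}
h=H['top']
for k,u in {'red':(460,232),'green':(409,216),'blue':(448,281),'white':(396,266)}.items():
    m=np.zeros((482,642),np.uint8); f=F['top'].copy(); cv2.floodFill(f,m,u,0,(12,)*3,(12,)*3,cv2.FLOODFILL_FIXED_RANGE|(255<<8)|cv2.FLOODFILL_MASK_ONLY)
    c=max(cv2.findContours(m[1:-1,1:-1],0,1)[0],key=cv2.contourArea); r=cv2.minAreaRect(c.astype(np.float32))
    q=np.array([onplane(b,*C['top'],7) for b in cv2.boxPoints(r)]); e=q[1]-q[0]
    print(k,q.mean(0).round(1),np.round(r[1],1),np.linalg.norm(q[1]-q[0]).round(1),np.degrees(np.arctan2(e[1],e[0])).round(2))
E
time python3 m.py
```

```text
tortoise ('top',) [548.517 202.48    1.492] 0.16
tortoise ('scene',) [549.481 201.275   1.572] 0.179
tortoise ('top', 'scene') [549.39  201.52    1.538] 0.351
pagoda ('top',) [5.55391e+02 9.25360e+01 1.95000e-01] 0.152
pagoda ('scene',) [ 5.57314e+02  9.07250e+01 -1.20000e-02] 0.404
pagoda ('top', 'scene') [555.281  91.986   1.623] 0.574
boat ('top',) [440.786 333.706   2.648] 0.251
boat ('scene',) [436.702 332.214   2.578] 0.314
boat ('top', 'scene') [440.154 330.981   2.555] 0.585
gourd ('top',) [4.37792e+02 2.07149e+02 1.08000e-01] 0.129
gourd ('scene',) [4.40448e+02 2.03676e+02 2.11000e-01] 0.088
gourd ('top', 'scene') [4.39347e+02 2.04983e+02 1.25000e-01] 0.297
red [ 524.1 -273.6    7. ] [46.  44.8] 86.9 -17.99
green [ 555.5 -177.3    7. ] [45.2 44.1] 86.0 -18.09
blue [ 427.9 -242.4    7. ] [46.  45.4] 86.3 -18.38
white [ 459.  -146.6    7. ] [46.  45.7] 87.4 -18.09
real	0m10.270s
user	0m10.640s
sys	0m0.160s
```

View pics/dbg.png

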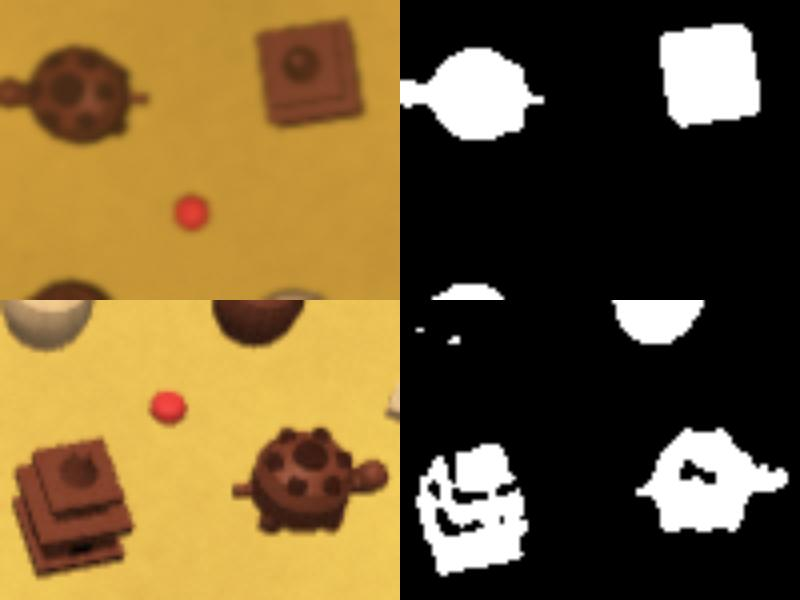

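```bash
sed -i 's/h\[...,2\]<135)&(h\[...,0\]<17)/h[...,2]<(145 if n=="top" else 180))\&(h[...,0]<(17 if n=="top" else 16))/; s/"top",190,200),("scene",365,205)/"top",110,240),("scene",460,180)/' m.py; python3 m.py|grep -v \' -v |head -0; python3 m.py | head -12
python3 - <<'E'
import cv2,numpy as np
E
```

```text
tortoise ('top',) [548.849 202.229   1.501] 0.155
tortoise ('scene',) [549.184 201.344   1.549] 0.098
tortoise ('top', 'scene') [549.005 201.528   1.519] 0.263
pagoda ('top',) [555.297  92.961   1.744] 0.119
pagoda ('scene',) [556.196  91.268   1.631] 0.112
pagoda ('top', 'scene') [555.168  92.242   1.695] 0.248
boat ('top',) [440.735 333.244   2.628] 0.32
boat ('scene',) [404.349 337.855   3.249] 0.648
boat ('top', 'scene') [438.784 331.58   -0.549] 1.031
gourd ('top',) [4.37792e+02 2.07149e+02 1.08000e-01] 0.129
gourd ('scene',) [4.38524e+02 2.03845e+02 2.42000e-01] 0.484
gourd ('top', 'scene') [4.38267e+02 2.06259e+02 7.60000e-02] 0.646
```

View pics/dbg.png

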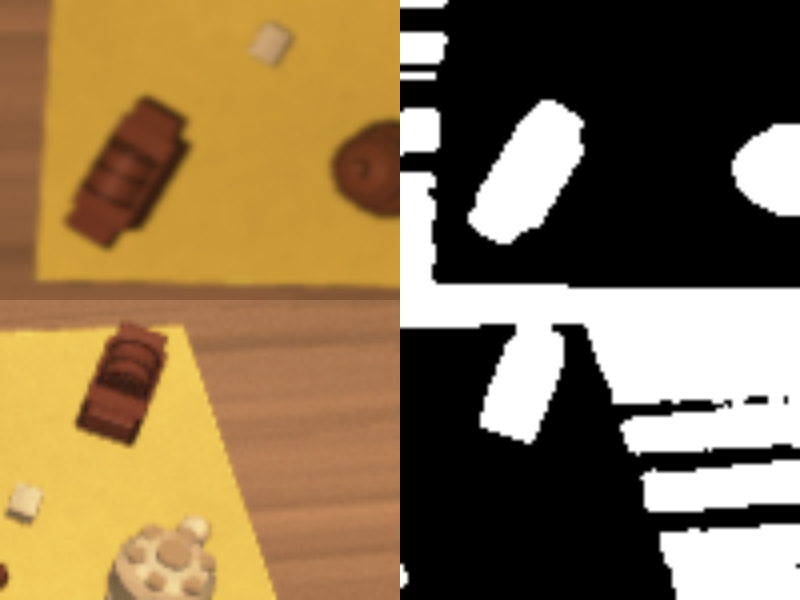

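The boat and gourd estimates from the top view are good enough for an approach. I'll refine each one with the wrist camera. First, a helper that works out tool-axis deltas.

```bash
cat > go.py <<'E'
import sys,numpy as np
from scipy.spatial.transform import Rotation as R
from cell import bot
def rep(x,y,z,psi,s=None):
    s=s or bot.state(); q=s["ee_rot"]; Rt=R.from_quat([q[1],q[2],q[3],q[0]])
    G=R.from_matrix([[np.cos(psi),np.sin(psi),0],[np.sin(psi),-np.cos(psi),0],[0,0,-1]])
    p=s["tool_pos"]; d=np.array([x,y,z])-p
    print("t",round(s["time_s"],2),"pos",p.round(1),"F",s["ft_force"].round(1),"gap",round(s["finger_gap"],1),"grip",round(s["grasp_force"],1),"q",s["joint_pos"].round(2))
    print("tool delta",Rt.inv().apply(d).round(1),"n",(np.linalg.norm(d)/62.5).round(1),"rotvec",(Rt.inv()*G).as_rotvec().round(3))
    Rz=G.inv()  # delta if turned first
    print("delta if turned first",G.inv().apply(d).round(1))
if __name__=="__main__": rep(*map(float,sys.argv[1:5]))
E
python3 go.py 500 200 200 1.52
```

```text
t 0.1 pos [ 211.4 -534.2  252.5] F [-0.6 -0.2 -0.2] gap 85.3 grip 0.0 q [-1.32  0.28  1.51 -0.    1.36 -0.12]
tool delta [ 538.5 -576.5   53.6] n 12.7 rotvec [-1.000e-03 -1.000e-03 -1.143e+00]
delta if turned first [747.9 250.9  52.5]
```

```bash
python3 steer.py '[[38,-41,3,0,0,0,85],[38,-41,4,0,0,0,85],[38,-41,4,0,0,0,85],[38,-41,4,0,0,0,85],[38,-41,4,0,0,0,85]]'; python3 steer.py '[[38,-41,4,0,0,0,85],[38,-41,4,0,0,0,85],[38,-41,4,0,0,0,85],[38,-41,4,0,0,0,85],[38,-41,4,0,0,0,85]]'; python3 steer.py '[[38,-41,4,0,0,0,85],[38,-41,4,0,0,0,85],[38,-41,4,0,0,0,85],[38,-41,4,0,0,0,85],[0,0,0,0,0,-0.18,85]]'; python3 steer.py '[[0,0,0,0,0,-0.18,85],[0,0,0,0,0,-0.18,85],[0,0,0,0,0,-0.18,85],[0,0,0,0,0,-0.18,85],[0,0,0,0,0,-0.18,85]]'; python3 go.py 500 200 200 1.52
```

```text
time_s: 0.72
tool_pos: [313.1, -272.3, 234.0]
ee_rot: [-0.0, 0.982, 0.187, 0.0]
ft_force: [1.0, 0.1, -0.1]
finger_gap: 85.0
grasp_force: 0.0
time_s: 1.35
tool_pos: [414.3, -11.8, 214.1]
ee_rot: [0.0, 0.982, 0.187, 0.0]
ft_force: [1.3, -0.6, 0.4]
finger_gap: 84.8
grasp_force: 0.0
time_s: 1.98
tool_pos: [495.9, 198.3, 197.2]
ee_rot: [-0.001, 0.96, 0.279, -0.0]
ft_force: [-0.2, -0.4, 0.1]
finger_gap: 84.7
grasp_force: 0.0
time_s: 2.6
tool_pos: [494.7, 194.7, 197.8]
ee_rot: [-0.0, 0.744, 0.668, -0.001]
ft_force: [0.3, 0.6, 0.1]
finger_gap: 84.9
grasp_force: 0.0
t 2.6 pos [494.7 194.7 197.8] F [0.3 0.6 0.1] gap 84.9 grip 0.0 q [ 0.24  0.25  1.69 -0.    1.21  0.35]
tool delta [ 5.8  4.7 -2.2] n 0.1 rotvec [-0.001  0.    -0.057]
delta if turned first [ 5.5  5.  -2.2]
```

Tracking is good. Next is the wrist view of the board.

```bash
cat >> h.py <<'E'
def wristcam():
    from scipy.spatial.transform import Rotation as R
    s=bot.state(); i=bot.camera_info("wrist"); q=s["ee_rot"]; T=np.eye(4)
    T[:3,:3]=R.from_quat([q[1],q[2],q[3],q[0]]).as_matrix(); T[:3,3]=s["tool_pos"]
    im=bot.grab_frame("wrist"); return im,(i["mtx"],np.linalg.inv(T@i["T_tool_cam"]))
G0={'tortoise':(549,201.8,1.52),'pagoda':(555.7,92.2,.1),'boat':(440,332.5,-.54),'gourd':(438.5,205.5,0)}
def draw(im,cam,G=G0,z=4):
    for k,g in G.items():
        m=sil(k,*g,z,*cam,1,np.zeros(2),im.shape[:2])
        cv2.drawContours(im,cv2.findContours(m,0,1)[0],-1,(0,255,0),1)
    return im
E
python3 - <<'E'
from h import *
import pickle
im,cam=wristcam(); cv2.imwrite("pics/w1raw.png",im); pickle.dump(cam,open("w1.pkl","wb")); cv2.imwrite("pics/w1.png",draw(im.copy(),cam))
E
```

```text
Traceback (most recent call last):
  File "h.py", line 46, in draw
    m=sil(k,*g,z,*cam,1,np.zeros(2),im.shape[:2])
  File "h.py", line 17, in sil
    R=cv2.Rodrigues(np.array([0,0,yaw]))[0]; m=np.zeros(shape,np.uint8)
      ~~~~~~~~~~~~~^^^^^^^^^^^^^^^^^^^^^
cv2.error: OpenCV(4.12.0) /io/opencv/modules/calib3d/src/calibration_base.cpp:151: error: (-210:Unsupported format or combination of formats) The matrices must have 32f or 64f data type in function 'Rodrigues'
```

```bash
sed -i 's/np.array(\[0,0,yaw\])/np.array([0.,0,yaw])/' h.py
python3 - <<'E'
from h import *
import pickle
im=cv2.imread("pics/w1raw.png"); cam=pickle.load(open("w1.pkl","rb")); cv2.imwrite("pics/w1.png",draw(im.copy(),cam))
E
```

```text
(no output)
```

View pics/w1.png

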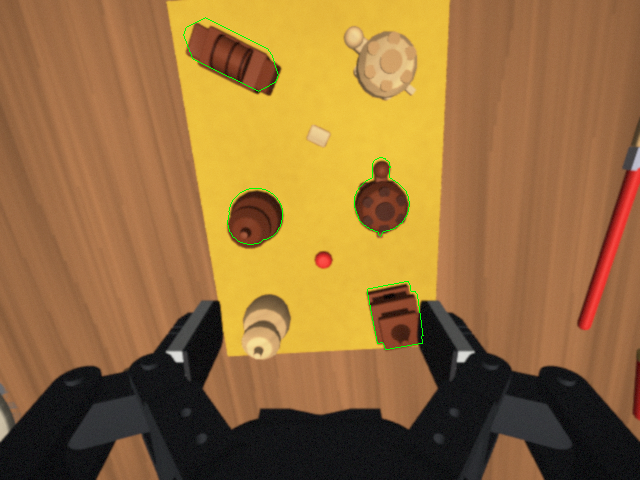

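The wrist view agrees with the estimates: boat (232,58), gourd (255,215), tortoise (382,205), pagoda (396,315). I'll refit in this image.

Run:
```python
from h import *
import pickle
im=cv2.imread("pics/w1raw.png"); cam=pickle.load(open("w1.pkl","rb")); h=cv2.cvtColor(im,cv2.COLOR_BGR2HSV)
m=cv2.medianBlur(((h[...,2]<165)&(h[...,0]<17)).astype(np.uint8),5)
n,l,st,_=cv2.connectedComponentsWithStats(m)
for k,u in {'boat':(232,58),'gourd':(262,210),'tortoise':(382,200),'pagoda':(396,320)}.items():
    i=l[u[1],u[0]]; mm=cv2.morphologyEx((l==i).astype(np.uint8),cv2.MORPH_CLOSE,np.ones((7,7))); print(k,st[i])
    print(*[np.round(v,3) for v in fit(k,{'w':mm},{'w':cam},G0[k][:2],4,s=2,w=130 if k!='boat' else 112)])
```

```text
boat [ 187   24   93   70 3564]Traceback (most recent call last):
  File "<stdin>", line 8, in <module>
  File "h.py", line 30, in fit
    D[n]=(cv2.resize(sub,None,fx=s,fy=s,interpolation=cv2.INTER_LINEAR)>.5,c)
          ~~~~~~~~~~^^^^^^^^^^^^^^^^^^^^^^^^^^^^^^^^^^^^^^^^^^^^^^^^^^^
cv2.error: OpenCV(4.12.0) /io/opencv/modules/imgproc/src/resize.cpp:4208: error: (-215:Assertion failed) !ssize.empty() in function 'resize'
```

```bash
sed -i 's|astype(int)-w//2|astype(int)-w//2; c=np.maximum(c,0)|' h.py
python3 - <<'E'
from h import *
import pickle
im=cv2.imread("pics/w1raw.png"); cam=pickle.load(open("w1.pkl","rb")); h=cv2.cvtColor(im,cv2.COLOR_BGR2HSV)
m=cv2.medianBlur(((h[...,2]<165)&(h[...,0]<17)).astype(np.uint8),5)
n,l,st,_=cv2.connectedComponentsWithStats(m)
for k,u in {'boat':(232,58),'gourd':(262,210),'tortoise':(382,200),'pagoda':(396,320)}.items():
    i=l[u[1],u[0]]; mm=cv2.morphologyEx((l==i).astype(np.uint8),cv2.MORPH_CLOSE,np.ones((7,7))); print(k,st[i])
    print(*[np.round(v,3) for v in fit(k,{'w':mm},{'w':cam},G0[k][:2],4,s=2,w=130)])
E
```

```text
boat [ 187   24   93   70 3564]
[440.618 328.473   2.58 ] 0.108
gourd [ 228  192   54   56 2327]
[4.37959e+02 2.02321e+02 1.67000e-01] 0.054
tortoise [ 356  162   52   75 2434]
[548.091 200.256   1.511] 0.112
pagoda [ 202  285  237  145 9751]
[5.55694e+02 8.76280e+01 1.20000e-01] 0.375
```

```bash
python3 go.py 548.5 200.8 29 1.515
```

```text
t 2.65 pos [494.7 194.7 197.8] F [-0.2  0.  -0.2] gap 85.1 grip 0.0 q [ 0.24  0.25  1.69 -0.    1.21  0.35]
tool delta [ 11.7  53.  168.8] n 2.8 rotvec [-0.001  0.    -0.049]
delta if turned first [  9.1  53.3 168.8]
```

```bash
python3 steer.py '[[0,0,0,0,0,-0.05,85],[9,53,0,0,0,0,85],[0,0,60,0,0,0,85],[0,0,50,0,0,0,85],[0,0,40,0,0,0,85]]'; python3 steer.py '[[0,0,15,0,0,0,85],[0,0,0,0,0,0,85]]' ;  python3 go.py 548.5 200.8 29 1.515
```

```text
time_s: 3.28
tool_pos: [547.5, 200.1, 45.9]
ee_rot: [-0.001, 0.73, 0.683, -0.001]
ft_force: [0.4, 0.2, -0.2]
finger_gap: 85.0
grasp_force: 0.0
time_s: 3.52
tool_pos: [548.2, 200.3, 32.7]
ee_rot: [-0.0, 0.73, 0.684, -0.001]
ft_force: [0.3, -0.6, -0.2]
finger_gap: 85.3
grasp_force: 0.0
t 3.52 pos [548.2 200.3  32.7] F [ 0.3 -0.6 -0.2] gap 85.3 grip 0.0 q [ 0.23  0.49  1.78 -0.    0.87  0.3 ]
tool delta [0.5 0.2 3.7] n 0.1 rotvec [-0.002  0.001 -0.009]
delta if turned first [0.5 0.2 3.7]
```

```bash
python3 steer.py '[[0,0,3.5,0,0,0,85],[0,0,0,0,0,0,30],[0,0,0,0,0,0,30],[0,0,0,0,0,0,30],[0,0,0,0,0,0,30]]';python3 steer.py '[[0,0,0,0,0,0,30],[0,0,0,0,0,0,30]]' ;  python3 go.py 555.5 -177.3 140 1.255
```

```text
time_s: 4.15
tool_pos: [549.1, 200.5, 31.2]
ee_rot: [0.001, 0.729, 0.684, 0.001]
ft_force: [0.4, -0.3, 5.7]
finger_gap: 43.6
grasp_force: 60.6
time_s: 4.4
tool_pos: [549.1, 200.5, 31.2]
ee_rot: [0.001, 0.729, 0.684, 0.001]
ft_force: [-1.3, -0.9, 5.6]
finger_gap: 43.5
grasp_force: 60.6
t 4.4 pos [549.1 200.5  31.2] F [-1.3 -0.9  5.6] gap 43.5 grip 60.6 q [ 0.23  0.49  1.78 -0.    0.87  0.3 ]
tool delta [-376.6   30.8 -108.9] n 6.3 rotvec [ 0.002 -0.001  0.252]
delta if turned first [-357.1  123.4 -108.8]
```

```bash
python3 steer.py '[[0,0,-8,0,0,0,30],[0,0,-15,0,0,0,30],[0,0,-30,0,0,0,30],[0,0,-50,0,0,0,30],[0,0,0,0,0,0,30]]'; python3 go.py 555.5 -177.3 130 1.255
python3 - <<'E'
from h import *
im,cam=wristcam(); cv2.imwrite("pics/w2.png",im[200:])
E
```

```text
time_s: 5.03
tool_pos: [551.7, 201.2, 138.0]
ee_rot: [0.003, 0.729, 0.684, 0.005]
ft_force: [0.6, -0.5, -0.6]
finger_gap: 43.6
grasp_force: 61.2
t 5.03 pos [551.7 201.2 138. ] F [ 0.6 -0.5 -0.6] gap 43.6 grip 61.2 q [ 0.23  0.37  1.66 -0.    1.1   0.3 ]
tool delta [-377.5   27.9    7.2] n 6.1 rotvec [ 0.01  -0.004  0.252]
delta if turned first [-358.6  121.2    8. ]
```

View pics/w2.png

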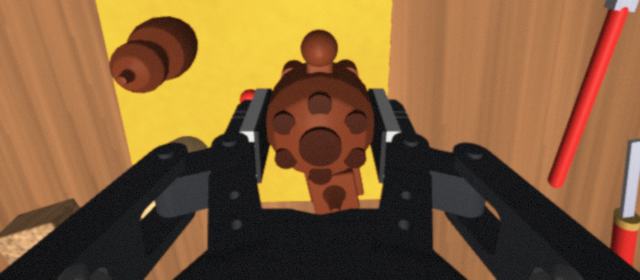

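Tortoise is held centred and level between the pads (about 320,325 in the full frame). Carrying it to green.

```bash
python3 steer.py '[[0,0,0,0.01,0,0.126,30],[0,0,0,0,0,0.126,30],[-51,17.3,1,0,0,0,30],[-51,17.3,1,0,0,0,30],[-51,17.3,1,0,0,0,30]]'; python3 steer.py '[[-51,17.3,1,0,0,0,30],[-51,17.3,1,0,0,0,30],[-51,17.3,1,0,0,0,30],[-51,17.3,1,0,0,0,30],[0,0,0,0,0,0,30]]';  python3 go.py 555.5 -177.3 60 1.255
```

```text
time_s: 5.7
tool_pos: [549.2, 37.5, 128.4]
ee_rot: [-0.004, 0.809, 0.587, -0.005]
ft_force: [-0.7, 0.1, -0.9]
finger_gap: 43.3
grasp_force: 61.1
time_s: 6.32
tool_pos: [552.0, -180.2, 124.0]
ee_rot: [-0.004, 0.811, 0.585, -0.004]
ft_force: [-1.1, -1.1, -0.4]
finger_gap: 43.3
grasp_force: 61.1
t 6.33 pos [ 552.  -180.2  124. ] F [-1.1 -1.1 -0.4] gap 43.3 grip 61.1 q [-0.43  0.39  1.68 -0.    1.09 -0.11]
tool delta [ 4.   3.1 64. ] n 1.0 rotvec [-0.011  0.003 -0.005]
delta if turned first [ 3.8  2.4 64. ]
```

Run:
```python
from h import *
im,cam=wristcam()
L={'red':(524.1,-273.6),'green':(555.5,-177.3),'blue':(427.9,-242.4),'white':(459,-146.6)}
a=-.316; R=np.array([[np.cos(a),-np.sin(a)],[np.sin(a),np.cos(a)]])
for k,c in L.items():
    q=np.array([[-45,-45],[45,-45],[45,45],[-45,45]])@R.T+c
    cv2.polylines(im,[np.round(proj(np.c_[q,[7]*4],*cam)).astype(np.int32)],True,(255,0,255),1)
cv2.imwrite("pics/w3.png",im)
```

```text
(no output)
```

View pics/w3.png

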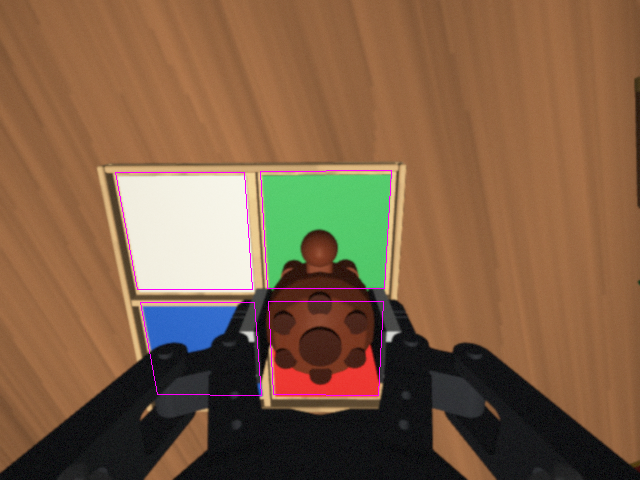

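Liner outlines match the wrist view within about 1 mm. Lowering the tortoise.

```bash
python3 steer.py '[[4,2.5,40,-0.01,0,0,30],[0,0,30,0,0,0,30],[0,0,10,0,0,0,30],[0,0,0,0,0,0,30],[0,0,0,0,0,0,30]]';  python3 go.py 555.5 -177.3 34.2 1.255
```

```text
time_s: 7.0
tool_pos: [556.7, -173.5, 46.4]
ee_rot: [0.002, 0.809, 0.587, -0.0]
ft_force: [0.5, 0.1, -1.6]
finger_gap: 43.3
grasp_force: 61.1
t 7.0 pos [ 556.7 -173.5   46.4] F [ 0.5  0.1 -1.6] gap 43.3 grip 61.1 q [-0.42  0.47  1.77 -0.    0.9  -0.1 ]
tool delta [-4.  -0.  12.2] n 0.2 rotvec [0.002 0.002 0.   ]
delta if turned first [-4.   0.  12.2]
```

```bash
python3 steer.py '[[-4,0,6,0,0,0,30],[0,0,3,0,0,0,30],[0,0,1,0,0,0,30],[0,0,1,0,0,0,30],[0,0,0,0,0,0,30]]';  python3 go.py 555.5 -177.3 34.2 1.255
```

```text
time_s: 7.62
tool_pos: [554.6, -177.5, 34.3]
ee_rot: [0.001, 0.81, 0.587, -0.001]
ft_force: [1.2, -0.2, -0.5]
finger_gap: 43.4
grasp_force: 61.2
t 7.62 pos [ 554.6 -177.5   34.3] F [ 1.2 -0.2 -0.5] gap 43.4 grip 61.2 q [-0.43  0.49  1.78 -0.    0.87 -0.11]
tool delta [0.4 0.8 0.1] n 0.0 rotvec [ 0.     0.002 -0.   ]
delta if turned first [0.4 0.8 0.1]
```

```bash
python3 steer.py '[[0,0.8,0.7,0,0,0,30],[0,0,0.7,0,0,0,30],[0,0,0,0,0,0,30]]';  python3 go.py 555.5 -177.3 34.2 1.255
```

```text
time_s: 8.0
tool_pos: [554.7, -177.5, 34.2]
ee_rot: [0.0, 0.809, 0.587, -0.001]
ft_force: [-4.1, 0.8, 10.0]
finger_gap: 43.8
grasp_force: 62.2
t 8.0 pos [ 554.7 -177.5   34.2] F [-4.1  0.8 10. ] gap 43.8 grip 62.2 q [-0.43  0.49  1.78 -0.    0.87 -0.11]
tool delta [ 0.4  0.7 -0. ] n 0.0 rotvec [-0.001  0.002  0.   ]
delta if turned first [ 0.4  0.7 -0. ]
```

Contact at the expected height. I'll open to 58, which keeps the fingers inside the compartment, then lift.

```bash
python3 steer.py '[[0,0,-0.8,0,0,0,40],[0,0,0,0,0,0,46],[0,0,0,0,0,0,52],[0,0,0,0,0,0,58],[0,0,0,0,0,0,58]]'; python3 steer.py '[[0,0,-10,0,0,0,58],[0,0,-30,0,0,0,58],[0,0,-50,0,0,0,58],[0,0,-40,0,0,0,58],[0,0,0,0,0,0,85]]';  python3 go.py 555.6 91 140 1.67
```

```text
time_s: 8.62
tool_pos: [555.4, -177.7, 33.5]
ee_rot: [0.001, 0.81, 0.587, -0.001]
ft_force: [0.4, 0.5, -0.5]
finger_gap: 58.2
grasp_force: 0.0
time_s: 9.25
tool_pos: [557.7, -178.4, 168.2]
ee_rot: [0.005, 0.81, 0.587, 0.002]
ft_force: [-0.1, 0.1, -0.5]
finger_gap: 74.3
grasp_force: 0.0
t 9.25 pos [ 557.7 -178.4  168.2] F [-0.1  0.1 -0.5] gap 74.3 grip 0.0 q [-0.43  0.35  1.62 -0.    1.16 -0.11]
tool delta [255.5 -86.   26.7] n 4.3 rotvec [ 0.009  0.005 -0.415]
delta if turned first [268.3  24.6  28.2]
```

```bash
python3 steer.py '[[47,-16,0,0,0,0,85],[47,-16,0,0,0,0,85],[47,-16,0,0,0,0,85],[47,-16,0,0,0,0,85],[30,-10,0,0,0,-0.144,85]]'; python3 steer.py '[[0,0,0,0.01,0.005,-0.145,85],[0,0,0,0,0,-0.145,85],[0,0,0,0,0,0,85]]'
python3 - <<'E'
from h import *
im,cam=wristcam(); h=cv2.cvtColor(im,cv2.COLOR_BGR2HSV)
m=cv2.medianBlur(((h[...,2]<165)&(h[...,0]<17)&(h[...,1]>90)).astype(np.uint8),5)
u=np.round(proj(np.array([[555.6,91,30]]),*cam)[0]).astype(int); print(u)
n,l,st,_=cv2.connectedComponentsWithStats(m); i=l[u[1],u[0]]; print(st[i])
mm=cv2.morphologyEx((l==i).astype(np.uint8),cv2.MORPH_CLOSE,np.ones((7,7)))
r,c=fit('pagoda',{'w':mm},{'w':cam},(555.6,91),4,s=2,w=140); print(r.round(3),c)
cv2.imwrite("pics/w4.png",draw(im,cam,{'pagoda':r}))
E
python3 go.py 555.6 91 35 1.69
```

```text
time_s: 9.88
tool_pos: [551.6, 55.0, 162.4]
ee_rot: [-0.0, 0.763, 0.646, -0.001]
ft_force: [0.2, 0.2, -0.2]
finger_gap: 84.7
grasp_force: 0.0
time_s: 10.25
tool_pos: [552.1, 53.0, 162.5]
ee_rot: [-0.006, 0.665, 0.747, -0.002]
ft_force: [0.2, -0.2, 0.0]
finger_gap: 85.0
grasp_force: 0.0
[333 185]
[320 178  29  28 601]
[552.097  74.349   2.373] 4.82695374800638
t 10.3 pos [552.3  52.9 162.6] F [ 0.4 -0.3 -0.1] gap 85.2 grip 0.0 q [-0.03  0.32  1.68  0.    1.15 -0.15]
tool delta [ 36.8   9.1 127.7] n 2.1 rotvec [-0.011 -0.005 -0.004]
delta if turned first [ 37.5   7.9 127.6]
```

View pics/w4.png

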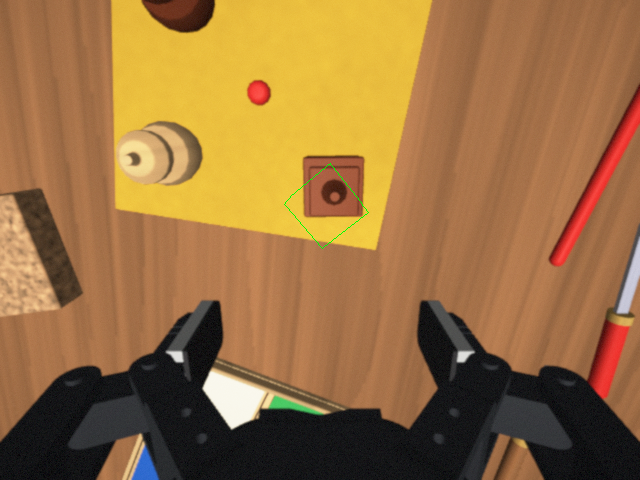

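The pagoda's lower roof spans columns 303–364 and rows 157–216, square to the tool. Its centre (333,186) matches the estimate. Grasping it.

```bash
python3 steer.py '[[36.5,8.3,0,-0.011,-0.005,0,85],[0,0,40,0,0,0,85],[0,0,50,0,0,0,85],[0,0,30,0,0,0,85],[0,0,5,0,0,0,85]]';python3 steer.py '[[0,0,0,0,0,0,85],[0,0,0,0,0,0,85]]'; python3 go.py 555.6 90 35 1.69
```

```text
time_s: 10.92
tool_pos: [555.0, 89.8, 36.1]
ee_rot: [-0.001, 0.665, 0.747, -0.001]
ft_force: [0.5, 1.0, -0.6]
finger_gap: 85.1
grasp_force: 0.0
time_s: 11.18
tool_pos: [558.2, 90.0, 39.8]
ee_rot: [0.002, 0.664, 0.747, 0.002]
ft_force: [0.5, -0.7, -0.3]
finger_gap: 84.8
grasp_force: 0.0
t 11.18 pos [558.2  90.   39.8] F [ 0.5 -0.7 -0.3] gap 84.8 grip 0.0 q [ 0.04  0.46  1.82  0.    0.86 -0.08]
tool delta [ 0.3 -2.6  4.8] n 0.1 rotvec [ 0.005  0.    -0.002]
delta if turned first [ 0.3 -2.6  4.8]
```

```bash
python3 steer.py '[[0,-2.5,4.5,0.004,0,0,85],[0,0,0,0,0,0,85],[0,0,0,0,0,0,85]]'; python3 go.py 555.6 90 35 1.69; python3 steer.py '[[0,0,0,0,0,0,30],[0,0,0,0,0,0,30],[0,0,0,0,0,0,30],[0,0,0,0,0,0,30],[0,0,0,0,0,0,30]]'; python3 go.py 459 -146.6 140 1.255
```

```text
time_s: 11.55
tool_pos: [554.5, 89.8, 34.1]
ee_rot: [-0.001, 0.664, 0.748, -0.001]
ft_force: [0.8, 0.1, -0.0]
finger_gap: 85.0
grasp_force: 0.0
t 11.55 pos [554.5  89.8  34.1] F [ 0.8  0.1 -0. ] gap 85.0 grip 0.0 q [ 0.04  0.46  1.83 -0.    0.85 -0.08]
tool delta [ 0.1  1.1 -0.9] n 0.0 rotvec [-0.002 -0.    -0.001]
delta if turned first [ 0.1  1.1 -0.9]
time_s: 12.18
tool_pos: [555.0, 89.8, 34.2]
ee_rot: [-0.0, 0.664, 0.748, -0.0]
ft_force: [-0.2, -0.5, 3.4]
finger_gap: 42.9
grasp_force: 61.3
t 12.18 pos [555.   89.8  34.2] F [-0.2 -0.5  3.4] gap 42.9 grip 61.3 q [ 0.04  0.46  1.83 -0.    0.85 -0.08]
tool delta [-223.4 -123.2 -105.7] n 4.4 rotvec [-0.001  0.     0.434]
delta if turned first [-254.5  -17.8 -105.8]
```

```bash
python3 steer.py '[[0,0,-8,0,0,0,30],[0,0,-20,0,0,0,30],[0,0,-40,0,0,0,30],[0,0,-38,0,0,0.145,30],[0,0,0,0,0,0.145,30]]';  python3 steer.py '[[0,0,0,0,0,0.144,30],[-51,-3.5,0,0,0,0,30],[-51,-3.5,0,0,0,0,30],[-51,-3.5,0,0,0,0,30],[-51,-3.5,0,0,0,0,30]]'; python3 steer.py '[[-50,-3.5,0,0,0,0,30],[0,0,0,0,0,0,30]]'; python3 go.py 459 -146.6 37.2 1.255
```

```text
time_s: 12.8
tool_pos: [556.6, 89.9, 143.2]
ee_rot: [0.001, 0.767, 0.642, 0.002]
ft_force: [-0.3, -0.2, -1.7]
finger_gap: 42.8
grasp_force: 61.1
time_s: 13.42
tool_pos: [476.8, -100.9, 140.0]
ee_rot: [-0.001, 0.809, 0.587, -0.001]
ft_force: [0.5, -0.3, -0.7]
finger_gap: 42.7
grasp_force: 61.1
time_s: 13.68
tool_pos: [457.7, -148.7, 140.1]
ee_rot: [-0.001, 0.811, 0.585, -0.002]
ft_force: [0.4, 1.2, -1.2]
finger_gap: 42.7
grasp_force: 61.1
t 13.68 pos [ 457.7 -148.7  140.1] F [ 0.4  1.2 -1.2] gap 42.7 grip 61.1 q [-0.46  0.23  1.87 -0.    1.04 -0.14]
tool delta [  2.6   0.9 102.9] n 1.6 rotvec [-0.003  0.002 -0.005]
delta if turned first [  2.4   0.6 102.9]
```

```bash
python3 steer.py '[[2.5,0.7,50,0,0,0,30],[0,0,35,0,0,0,30],[0,0,10,0,0,0,30],[0,0,4,0,0,0,30],[0,0,0,0,0,0,30]]'; python3 steer.py '[[0,0,0,0,0,0,30],[0,0,0,0,0,0,30]]';  python3 go.py 459 -146.6 37.2 1.255
```

```text
time_s: 14.3
tool_pos: [461.3, -144.1, 41.9]
ee_rot: [0.0, 0.809, 0.587, -0.0]
ft_force: [2.0, -0.1, -0.7]
finger_gap: 42.7
grasp_force: 61.1
time_s: 14.55
tool_pos: [460.9, -144.3, 41.8]
ee_rot: [0.0, 0.81, 0.587, -0.001]
ft_force: [-0.2, -0.2, -1.3]
finger_gap: 43.1
grasp_force: 61.1
t 14.55 pos [ 460.9 -144.3   41.8] F [-0.2 -0.2 -1.3] gap 43.1 grip 61.1 q [-0.45  0.36  2.   -0.    0.78 -0.13]
tool delta [-2.8 -1.   4.6] n 0.1 rotvec [-0.     0.001 -0.   ]
delta if turned first [-2.8 -1.   4.6]
```

```bash
python3 steer.py '[[-2.8,-1,2,0,0,0,30],[0,0,1,0,0,0,30],[0,0,1,0,0,0,30],[0,0,1,0,0,0,30],[0,0,0,0,0,0,30]]';  python3 go.py 459 -146.6 37.2 1.255
```

```text
time_s: 15.18
tool_pos: [458.4, -146.5, 37.2]
ee_rot: [-0.0, 0.81, 0.587, -0.001]
ft_force: [-2.5, 0.4, 10.9]
finger_gap: 42.7
grasp_force: 62.3
t 15.18 pos [ 458.4 -146.5   37.2] F [-2.5  0.4 10.9] gap 42.7 grip 62.3 q [-0.45  0.37  2.   -0.    0.77 -0.14]
tool delta [ 0.1  0.6 -0. ] n 0.0 rotvec [-0.002  0.001 -0.   ]
delta if turned first [ 0.1  0.6 -0. ]
```

```bash
python3 steer.py '[[0,0,-0.8,0,0,0,40],[0,0,0,0,0,0,46],[0,0,0,0,0,0,52],[0,0,0,0,0,0,57],[0,0,0,0,0,0,57]]'; python3 steer.py '[[0,0,-10,0,0,0,57],[0,0,-30,0,0,0,57],[0,0,-50,0,0,0,57],[0,0,-40,0,0,0,57],[0,0,0,0,0,0,85]]';  python3 go.py 438.3 203 160 1.255
```

```text
time_s: 15.8
tool_pos: [458.5, -146.4, 36.7]
ee_rot: [-0.001, 0.81, 0.587, -0.001]
ft_force: [0.3, 0.2, -0.4]
finger_gap: 57.2
grasp_force: 0.0
time_s: 16.42
tool_pos: [461.1, -147.4, 170.8]
ee_rot: [0.003, 0.81, 0.587, 0.001]
ft_force: [0.2, -0.1, -0.5]
finger_gap: 73.5
grasp_force: 0.0
t 16.43 pos [ 461.1 -147.4  170.8] F [ 0.2 -0.1 -0.5] gap 73.5 grip 0.0 q [-0.45  0.2   1.83 -0.    1.11 -0.14]
tool delta [ 326.  -130.6    9.3] n 5.6 rotvec [ 0.007  0.002 -0.   ]
delta if turned first [ 326.  -130.5   10.8]
```

```bash
python3 steer.py '[[54,-21.7,0,0,0,0,85],[54,-21.7,0,0,0,0,85],[54,-21.7,0,0,0,0,85],[54,-21.7,0,0,0,0,85],[54,-21.7,0,0,0,0,85]]'; python3 steer.py '[[20,-8,0,0.007,0,0,85],[0,0,0,0,0,0,85],[0,0,0,0,0,0,85]]'
python3 - <<'E'
from h import *
im,cam=wristcam(); h=cv2.cvtColor(im,cv2.COLOR_BGR2HSV)
m=cv2.medianBlur(((h[...,2]<165)&(h[...,0]<17)).astype(np.uint8),5)
u=np.round(proj(np.array([[438.3,203,20]]),*cam)[0]).astype(int)
n,l,st,_=cv2.connectedComponentsWithStats(m); i=l[u[1],u[0]]; print(u,st[i])
mm=cv2.morphologyEx((l==i).astype(np.uint8),cv2.MORPH_CLOSE,np.ones((7,7)))
r,c=fit('gourd',{'w':mm},{'w':cam},(438.3,203),4,s=2,w=180); print(r.round(3),c)
cv2.imwrite("pics/w5.png",draw(im,cam,{'gourd':r}))
E
python3 go.py 438.3 203 35 1.255
```

```text
time_s: 17.05
tool_pos: [438.6, 145.6, 166.3]
ee_rot: [-0.001, 0.81, 0.587, -0.001]
ft_force: [0.2, 0.6, 0.2]
finger_gap: 84.8
grasp_force: 0.0
time_s: 17.42
tool_pos: [437.8, 164.7, 166.4]
ee_rot: [-0.003, 0.81, 0.587, -0.004]
ft_force: [-0.6, -0.1, 0.3]
finger_gap: 84.6
grasp_force: 0.0
[307 182] [ 279  153   58   62 2833]
[4.38692e+02 2.02403e+02 1.90000e-01] 0.06512530885986587
t 17.48 pos [438.  164.4 166.5] F [-0.1 -0.2  0.5] gap 85.2 grip 0.0 q [0.21 0.19 1.86 0.   1.11 0.52]
tool delta [ 37.  -10.4 131.6] n 2.2 rotvec [-0.01   0.002 -0.001]
delta if turned first [ 36.8 -11.7 131.5]
```

```bash
python3 steer.py '[[36.3,-11.2,0,-0.008,0,0,85],[0,0,40,0,0,0,85],[0,0,45,0,0,0,85],[0,0,30,0,0,0,85],[0,0,8,0,0,0,85]]';python3 steer.py '[[0,0,0,0,0,0,85],[0,0,0,0,0,0,85]]'; python3 go.py 438.7 202.4 35 1.255
```

```text
time_s: 18.1
tool_pos: [437.5, 201.8, 42.3]
ee_rot: [-0.001, 0.81, 0.586, -0.003]
ft_force: [0.8, -0.4, 0.2]
finger_gap: 85.0
grasp_force: 0.0
time_s: 18.35
tool_pos: [439.9, 203.4, 45.2]
ee_rot: [0.0, 0.81, 0.587, 0.001]
ft_force: [0.1, -0.8, 0.6]
finger_gap: 84.9
grasp_force: 0.0
t 18.35 pos [439.9 203.4  45.2] F [ 0.1 -0.8  0.6] gap 84.9 grip 0.0 q [ 0.29  0.36  1.99 -0.    0.79  0.61]
tool delta [-1.3 -0.8 10.2] n 0.2 rotvec [ 0.001 -0.001 -0.001]
delta if turned first [-1.3 -0.8 10.2]
```

```bash
python3 steer.py '[[-1.3,-0.8,7,0,0,0,85],[0,0,3,0,0,0,85],[0,0,0,0,0,0,85]]'; python3 go.py 438.7 202.4 35 1.255; python3 steer.py '[[0,0,0,0,0,0,30],[0,0,0,0,0,0,30],[0,0,0,0,0,0,30],[0,0,0,0,0,0,30],[0,0,0,0,0,0,30]]'; python3 go.py 524.1 -273.6 150 1.255
```

```text
time_s: 18.73
tool_pos: [437.3, 202.4, 33.8]
ee_rot: [-0.0, 0.81, 0.587, -0.001]
ft_force: [-0.6, 0.5, 0.4]
finger_gap: 85.1
grasp_force: 0.0
t 18.73 pos [437.3 202.4  33.8] F [-0.6  0.5  0.4] gap 85.1 grip 0.0 q [ 0.29  0.37  2.01 -0.    0.76  0.6 ]
tool delta [ 0.5  1.3 -1.2] n 0.0 rotvec [-0.001  0.001 -0.   ]
delta if turned first [ 0.5  1.3 -1.2]
time_s: 19.35
tool_pos: [437.8, 202.4, 34.6]
ee_rot: [-0.0, 0.81, 0.587, -0.0]
ft_force: [-0.9, -0.6, 5.7]
finger_gap: 43.3
grasp_force: 60.7
t 19.35 pos [437.8 202.4  34.6] F [-0.9 -0.6  5.7] gap 43.3 grip 60.7 q [ 0.29  0.37  2.   -0.    0.76  0.6 ]
tool delta [-425.7  229.9 -115.4] n 8.0 rotvec [-0.001  0.    -0.   ]
delta if turned first [-425.7  229.9 -115.4]
```

```bash
python3 steer.py '[[0,0,-8,0,0,0,30],[0,0,-20,0,0,0,30],[0,0,-40,0,0,0,30],[0,0,-50,0,0,0,30],[0,0,0,0,0,0,30]]';  python3 steer.py '[[-47,25.5,0,0,0,0,30],[-47,25.5,0,0,0,0,30],[-47,25.5,0,0,0,0,30],[-47,25.5,0,0,0,0,30],[-47,25.5,0,0,0,0,30]]'; python3 steer.py '[[-47,25.5,0,0,0,0,30],[-47,25.5,0,0,0,0,30],[-47,25.5,0,0,0,0,30],[-47,25.5,0,0,0,0,30],[0,0,0,0,0,0,30]]'; python3 go.py 524.1 -273.6 37.6 1.255
```

```text
time_s: 19.98
tool_pos: [440.4, 203.3, 155.9]
ee_rot: [0.001, 0.81, 0.587, 0.004]
ft_force: [1.0, 1.2, -0.4]
finger_gap: 43.4
grasp_force: 61.4
time_s: 20.6
tool_pos: [485.0, -62.0, 150.8]
ee_rot: [-0.001, 0.81, 0.587, -0.001]
ft_force: [0.2, -0.0, -0.3]
finger_gap: 43.4
grasp_force: 61.3
time_s: 21.22
tool_pos: [524.5, -274.7, 150.4]
ee_rot: [-0.0, 0.811, 0.585, -0.001]
ft_force: [-0.7, 0.1, -0.7]
finger_gap: 43.7
grasp_force: 61.4
t 21.23 pos [ 524.5 -274.7  150.4] F [-0.7  0.1 -0.7] gap 43.7 grip 61.4 q [-0.6   0.37  1.62 -0.    1.14 -0.28]
tool delta [  1.1  -0.5 112.8] n 1.8 rotvec [-0.002  0.002 -0.004]
delta if turned first [  0.9  -0.7 112.8]
```

```bash
python3 steer.py '[[0,-0.6,50,0,0,0,30],[0,0,40,0,0,0,30],[0,0,12,0,0,0,30],[0,0,4,0,0,0,30],[0,0,0,0,0,0,30]]'; python3 steer.py '[[0,0,0,0,0,0,30],[0,0,0,0,0,0,30]]';  python3 go.py 524.1 -273.6 37.6 1.255
```

```text
time_s: 21.85
tool_pos: [524.5, -271.0, 47.1]
ee_rot: [0.001, 0.809, 0.587, -0.0]
ft_force: [-0.0, 0.9, -0.4]
finger_gap: 43.6
grasp_force: 61.4
time_s: 22.1
tool_pos: [524.2, -271.1, 47.1]
ee_rot: [0.001, 0.81, 0.587, -0.0]
ft_force: [0.1, 0.2, -1.1]
finger_gap: 43.6
grasp_force: 61.4
t 22.1 pos [ 524.2 -271.1   47.1] F [ 0.1  0.2 -1.1] gap 43.6 grip 61.4 q [-0.59  0.48  1.75 -0.    0.91 -0.28]
tool delta [-2.4  0.7  9.5] n 0.2 rotvec [ 0.001  0.001 -0.   ]
delta if turned first [-2.4  0.7  9.5]
```

```bash
python3 steer.py '[[-2.4,0.7,4,0,0,0,30],[0,0,2,0,0,0,30],[0,0,1.5,0,0,0,30],[0,0,1,0,0,0,30],[0,0,0,0,0,0,30]]';  python3 go.py 524.1 -273.6 37.6 1.255
```

```text
time_s: 22.72
tool_pos: [523.4, -273.2, 37.6]
ee_rot: [-0.0, 0.81, 0.587, -0.001]
ft_force: [-1.6, 0.1, 1.0]
finger_gap: 43.9
grasp_force: 61.6
t 22.73 pos [ 523.4 -273.2   37.6] F [-1.6  0.1  1. ] gap 43.9 grip 61.6 q [-0.6   0.49  1.76 -0.    0.89 -0.28]
tool delta [-0.1  0.8  0. ] n 0.0 rotvec [-0.002  0.001 -0.   ]
delta if turned first [-0.1  0.8  0. ]
```

```bash
python3 steer.py '[[0,0,0.5,0,0,0,30],[0,0,0,0,0,0,30],[0,0,0,0,0,0,40],[0,0,0,0,0,0,46],[0,0,0,0,0,0,52]]'; python3 steer.py '[[0,0,0,0,0,0,57],[0,0,0,0,0,0,57],[0,0,-10,0,0,0,57],[0,0,-30,0,0,0,57],[0,0,-50,0,0,0,57]]'; python3 steer.py '[[0,0,-50,0,0,0,57],[0,0,0,0,0,0,85]]'; python3 go.py 440.6 329 165 2.59
```

```text
time_s: 23.35
tool_pos: [523.8, -273.4, 36.9]
ee_rot: [-0.0, 0.81, 0.587, -0.001]
ft_force: [1.0, 0.0, 0.8]
finger_gap: 52.1
grasp_force: 0.0
time_s: 23.98
tool_pos: [522.7, -272.6, 127.0]
ee_rot: [-0.002, 0.81, 0.587, -0.001]
ft_force: [0.9, -0.6, 0.5]
finger_gap: 56.9
grasp_force: 0.0
time_s: 24.22
tool_pos: [526.3, -274.9, 182.6]
ee_rot: [0.005, 0.81, 0.587, 0.001]
ft_force: [1.6, -0.2, 0.3]
finger_gap: 73.3
grasp_force: 0.0
t 24.23 pos [ 526.3 -274.9  182.6] F [ 1.6 -0.2  0.3] gap 73.3 grip 0.0 q [-0.6   0.35  1.58 -0.    1.2  -0.28]
tool delta [ 547.4 -269.2   12.9] n 9.8 rotvec [ 0.005  0.01  -1.335]
delta if turned first [389.4 469.4  17.6]
```

```bash
python3 steer.py '[[53.8,-22.9,0,0,0,0,85],[53.8,-22.9,0,0,0,0,85],[53.8,-22.9,0,0,0,0,85],[53.8,-22.9,0,0,0,0,85],[53.8,-22.9,0,0,0,0,85]]'; python3 steer.py '[[53.8,-22.9,0,0,0,0,85],[53.8,-22.9,0,0,0,0,85],[53.8,-22.9,0,0,0,0,85],[53.8,-22.9,0,0,0,0,85],[53.8,-22.9,0,0,0,0,85]]'; python3 steer.py '[[0,0,0,0,0,-0.167,85],[0,0,0,0,0,-0.167,85],[0,0,0,0,0,-0.167,85],[0,0,0,0,0,-0.167,85],[0,0,0,0,0,-0.167,85]]';python3 steer.py '[[0,0,0,0,0,-0.167,85],[0,0,0,0,0,-0.167,85],[0,0,0,0,0,-0.167,85],[0,0,0,0,0,0,85]]'
python3 - <<'E'
from h import *
im,cam=wristcam(); h=cv2.cvtColor(im,cv2.COLOR_BGR2HSV)
m=cv2.medianBlur(((h[...,2]<165)&(h[...,0]<17)).astype(np.uint8),5)
u=np.round(proj(np.array([[440.6,329,20]]),*cam)[0]).astype(int)
n,l,st,_=cv2.connectedComponentsWithStats(m); i=l[u[1],u[0]]; print(u,st[i])
mm=cv2.morphologyEx((l==i).astype(np.uint8),cv2.MORPH_CLOSE,np.ones((7,7)))
r,c=fit('boat',{'w':mm},{'w':cam},(440.6,329),4,s=2,w=180); print(r.round(3),c)
cv2.imwrite("pics/w6.png",draw(im,cam,{'boat':r}))
E
python3 go.py 440.6 329 28 2.59
```

```text
time_s: 24.85
tool_pos: [497.5, 19.8, 176.4]
ee_rot: [-0.001, 0.81, 0.587, -0.001]
ft_force: [0.5, -0.2, -0.6]
finger_gap: 84.9
grasp_force: 0.0
time_s: 25.48
tool_pos: [472.3, 310.9, 176.2]
ee_rot: [-0.0, 0.81, 0.587, -0.001]
ft_force: [1.3, 0.3, 0.4]
finger_gap: 85.0
grasp_force: 0.0
time_s: 26.1
tool_pos: [472.6, 309.0, 176.0]
ee_rot: [-0.001, 0.5, 0.866, -0.001]
ft_force: [-0.7, -0.4, 0.5]
finger_gap: 84.8
grasp_force: 0.0
time_s: 26.6
tool_pos: [472.7, 309.0, 176.1]
ee_rot: [-0.001, 0.273, 0.962, -0.001]
ft_force: [-0.2, -0.1, 0.4]
finger_gap: 84.8
grasp_force: 0.0
[322 181] [ 304  136   37   88 2984]
[439.502 329.245  -0.535] 0.11583528624037495
t 26.65 pos [472.8 309.1 176.3] F [ 0.3 -0.2  0.9] gap 84.6 grip 0.0 q [ 0.46  0.32  1.65  0.    1.18 -0.56]
tool delta [ 37.6   0.4 148.3] n 2.4 rotvec [-0.002 -0.002 -0.002]
delta if turned first [3.790e+01 1.000e-01 1.483e+02]
```

View pics/w6.png

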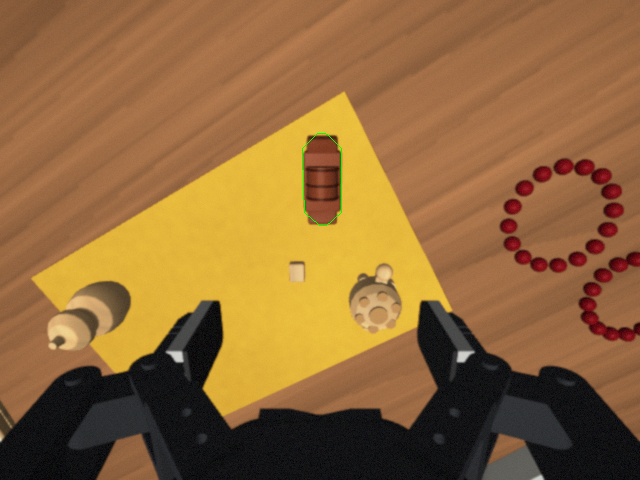

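```bash
python3 steer.py '[[38.3,0.5,0,0,0,0,70],[0,0,50,0,0,0,70],[0,0,50,0,0,0,70],[0,0,30,0,0,0,70],[0,0,4,0,0,0,70]]';python3 steer.py '[[0,0,0,0,0,0,70],[0,0,0,0,0,0,70]]'; python3 go.py 439.8 329.2 31 2.6
```

```text
time_s: 27.28
tool_pos: [439.0, 328.7, 40.7]
ee_rot: [-0.003, 0.273, 0.962, -0.002]
ft_force: [-0.0, 0.6, -1.0]
finger_gap: 70.1
grasp_force: 0.0
time_s: 27.52
tool_pos: [441.8, 330.3, 44.4]
ee_rot: [0.001, 0.272, 0.962, 0.001]
ft_force: [-0.3, 0.6, 0.9]
finger_gap: 70.1
grasp_force: 0.0
t 27.52 pos [441.8 330.3  44.4] F [-0.3  0.6  0.9] gap 70.1 grip 0.0 q [ 0.52  0.44  1.84  0.    0.86 -0.5 ]
tool delta [ 1.2 -2.  13.4] n 0.2 rotvec [ 0.002  0.001 -0.01 ]
delta if turned first [ 1.2 -2.  13.4]
```

```bash
python3 steer.py '[[1.2,-2,9,0,0,0,70],[0,0,4,0,0,0,70],[0,0,0,0,0,0,50],[0,0,0,0,0,0,40],[0,0,0,0,0,0,40]]'; python3 go.py 439.8 329.2 31 2.6; python3 steer.py '[[0,0,0,0,0,0,15],[0,0,0,0,0,0,15],[0,0,0,0,0,0,15],[0,0,0,0,0,0,15]]'; python3 go.py 427.9 -242.4 160 2.825
```

```text
time_s: 28.15
tool_pos: [438.8, 328.7, 30.0]
ee_rot: [-0.0, 0.272, 0.962, -0.0]
ft_force: [0.4, -0.5, -0.0]
finger_gap: 39.8
grasp_force: 0.0
t 28.15 pos [438.8 328.7  30. ] F [ 0.4 -0.5 -0. ] gap 39.8 grip 0.0 q [ 0.52  0.45  1.86  0.    0.83 -0.5 ]
tool delta [-0.6  0.9 -1. ] n 0.0 rotvec [-0.001 -0.001 -0.009]
delta if turned first [-0.6  0.9 -1. ]
time_s: 28.65
tool_pos: [439.0, 328.9, 30.3]
ee_rot: [-0.0, 0.272, 0.962, 0.0]
ft_force: [0.2, 0.9, 5.2]
finger_gap: 29.0
grasp_force: 60.1
t 28.65 pos [439.  328.9  30.3] F [0.2 0.9 5.2] gap 29.0 grip 60.1 q [ 0.52  0.45  1.86  0.    0.83 -0.5 ]
tool delta [-289.5 -492.6 -129.8] n 9.4 rotvec [ 0.    -0.    -0.234]
delta if turned first [-167.3 -546.4 -129.7]
```

```bash
python3 steer.py '[[0,0,-8,0,0,0,15],[0,0,-22,0,0,0,15],[0,0,-50,0,0,0,15],[0,0,-50,0,0,-0.117,15],[0,0,0,0,0,-0.117,15]]';  python3 steer.py '[[-16.7,-54.6,0,0,0,0,15],[-16.7,-54.6,0,0,0,0,15],[-16.7,-54.6,0,0,0,0,15],[-16.7,-54.6,0,0,0,0,15],[-16.7,-54.6,0,0,0,0,15]]'; python3 steer.py '[[-16.7,-54.6,0,0,0,0,15],[-16.7,-54.6,0,0,0,0,15],[-16.7,-54.6,0,0,0,0,15],[-16.7,-54.6,0,0,0,0,15],[-16.7,-54.6,0,0,0,0,15]]'; python3 steer.py '[[0,0,0,0,0,0,15]]';  python3 go.py 427.9 -242.4 33.3 2.825
```

```text
time_s: 29.28
tool_pos: [440.9, 329.9, 164.3]
ee_rot: [0.003, 0.156, 0.988, 0.002]
ft_force: [0.1, 0.1, -0.8]
finger_gap: 28.6
grasp_force: 59.6
time_s: 29.9
tool_pos: [432.3, 41.6, 160.0]
ee_rot: [-0.001, 0.157, 0.988, -0.0]
ft_force: [1.0, -0.3, -0.4]
finger_gap: 29.0
grasp_force: 59.6
time_s: 30.52
tool_pos: [426.6, -243.7, 160.1]
ee_rot: [-0.001, 0.158, 0.987, -0.0]
ft_force: [0.3, 0.1, -1.5]
finger_gap: 28.5
grasp_force: 59.6
time_s: 30.65
tool_pos: [427.4, -246.2, 160.1]
ee_rot: [-0.0, 0.16, 0.987, -0.001]
ft_force: [-0.9, 0.7, -0.7]
finger_gap: 28.5
grasp_force: 59.7
t 30.65 pos [ 427.4 -246.2  160.1] F [-0.9  0.7 -0.7] gap 28.5 grip 59.7 q [-0.66  0.23  1.82 -0.    1.09 -1.91]
tool delta [  0.6   4.  126.8] n 2.0 rotvec [-0.002 -0.    -0.005]
delta if turned first [  0.6   3.7 126.8]
```

```bash
python3 steer.py '[[0.5,1,50,0,0,-0.003,15],[0,0,45,0,0,0,15],[0,0,18,0,0,0,15],[0,0,4,0,0,0,15],[0,0,0,0,0,0,15]]'; python3 steer.py '[[0,0,0,0,0,0,15],[0,0,0,0,0,0,15]]';  python3 go.py 427.9 -242.4 33.3 2.825
```

```text
time_s: 31.28
tool_pos: [427.3, -240.7, 43.5]
ee_rot: [-0.001, 0.156, 0.988, -0.0]
ft_force: [-0.3, 0.3, -0.8]
finger_gap: 28.8
grasp_force: 59.7
time_s: 31.52
tool_pos: [427.6, -241.4, 44.1]
ee_rot: [0.0, 0.156, 0.988, -0.001]
ft_force: [0.4, -0.2, -0.6]
finger_gap: 28.4
grasp_force: 59.7
t 31.52 pos [ 427.6 -241.4   44.1] F [ 0.4 -0.2 -0.6] gap 28.4 grip 59.7 q [-0.65  0.37  1.98 -0.    0.8  -1.91]
tool delta [-0.6 -0.9 10.8] n 0.2 rotvec [-0.001  0.001  0.003]
delta if turned first [-0.6 -0.9 10.8]
```

```bash
python3 steer.py '[[-0.6,-0.9,5,0,0,0,15],[0,0,3,0,0,0,15],[0,0,1.5,0,0,0,15],[0,0,1,0,0,0,15],[0,0,0,0,0,0,15]]';  python3 go.py 427.9 -242.4 33.3 2.825
```

```text
time_s: 32.15
tool_pos: [427.1, -242.1, 33.3]
ee_rot: [-0.001, 0.156, 0.988, -0.0]
ft_force: [-2.0, 1.3, 7.0]
finger_gap: 28.9
grasp_force: 60.8
t 32.15 pos [ 427.1 -242.1   33.3] F [-2.   1.3  7. ] gap 28.9 grip 60.8 q [-0.66  0.39  1.99 -0.    0.77 -1.91]
tool delta [-0.8 -0.1  0. ] n 0.0 rotvec [-0.001 -0.002  0.003]
delta if turned first [-0.8 -0.1  0. ]
```

Contact. Releasing, backing off and checking.

```bash
python3 steer.py '[[0,0,-0.4,0,0,0,25],[0,0,0,0,0,0,32],[0,0,0,0,0,0,40],[0,0,0,0,0,0,46],[0,0,0,0,0,0,46]]'; python3 steer.py '[[0,0,-10,0,0,0,46],[0,0,-30,0,0,0,46],[0,0,-50,0,0,0,46],[0,0,-60,0,0,0,46],[50,0,-20,0,0,0,46]]'; python3 steer.py '[[60,0,0,0,0,0,46],[60,0,0,0,0,0,46],[0,0,0,0,0,0,46]]'
python3 - <<'E'
from h import *
a=bot.grab_frame("top"); b=bot.grab_frame("scene")
L={'gourd':(524.1,-273.6,0),'tortoise':(555.5,-177.3,1.255),'boat':(427.9,-242.4,-.316),'pagoda':(459,-146.6,-.316)}
C=cams(); a=draw(a,C['top'],L,7); b=draw(b,C['scene'],L,7)
cv2.imwrite("pics/end.png",np.hstack([cv2.resize(a[170:330,350:510],(400,400)),cv2.resize(b[170:320,140:290],(400,400))]))
cv2.imwrite("pics/end2.png",np.hstack([a[180:330,100:320],b[180:330,330:550]]))
E
```

```text
time_s: 32.78
tool_pos: [427.4, -242.2, 33.0]
ee_rot: [-0.001, 0.156, 0.988, -0.0]
ft_force: [-0.2, -0.1, -0.1]
finger_gap: 45.8
grasp_force: 0.0
time_s: 33.4
tool_pos: [383.9, -229.7, 208.0]
ee_rot: [0.004, 0.156, 0.988, -0.003]
ft_force: [-1.3, 0.0, 0.2]
finger_gap: 45.6
grasp_force: 0.0
time_s: 33.78
tool_pos: [262.1, -186.8, 203.3]
ee_rot: [-0.001, 0.157, 0.988, 0.0]
ft_force: [0.9, -0.3, 0.5]
finger_gap: 46.1
grasp_force: 0.0
```

View pics/end.png

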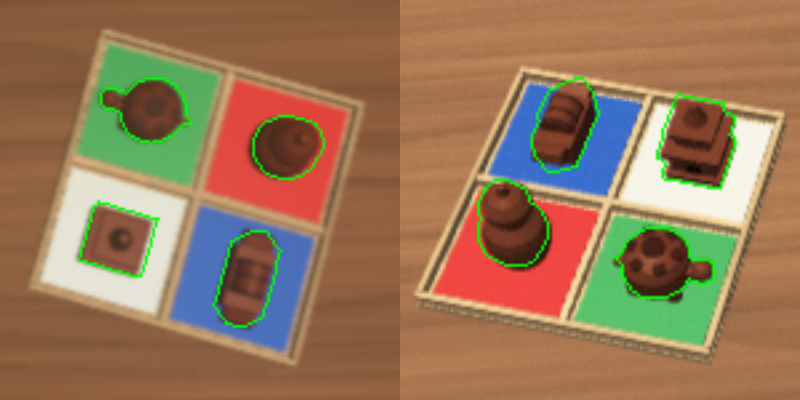

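View pics/end2.png

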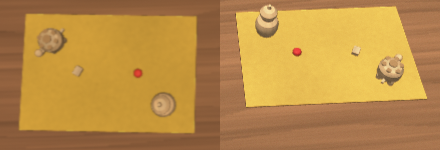

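All four dark carvings stand upright, within about 2 mm of their liner centres. The pale gourd and tortoise have not moved, and the arm is clear.

```bash
python3 -c "from cell import bot; print(bot.job_done())"
```

```text
the job is handed in; nothing more can be done
None
```

The order is packed and handed in at about 34 s: gourd on red, pagoda on white, tortoise on green and boat on blue, each set down gently, upright and within about 2 mm of its liner's centre, with the pale gourd and tortoise left untouched.

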